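# Take the finished label roll off the rewinder and reset its lamp

### The arm

A 6-joint arm with a two-finger parallel gripper is mounted at the origin on the work surface. World frame = base frame: x ahead of the robot, y to its left, z up, the work surface at z = 0. Lengths are in m, angles in rad, forces in N, time in s.
With the tool pointing down it reaches from about 0.35 to 1 m from the base axis. Payload 7.1 kg.
Tool frame: the origin (TCP) lies between the finger pads; the fingertips stand 22 mm ahead of it and the grasp point (between the pads) lies 3 mm ahead of it; z points along the fingers, y is the line along which they close (so a half turn about z gives the same grasp; the last joint's range is limited). The gripper opens to 85 mm and grips with 20 to 120 N. Pads are 22 mm wide; open, the fingers measure 114 mm over their backs; the gripper's body (76 mm by 85 mm) begins 54 mm behind the grasp point. The pads swing forward as they close: fully open they stand 13 mm farther back than shut.
Start: joints at [-1.237, 0.423, 1.63, -0, 1.089, -0.019], TCP at [0.216, -0.586, 0.253] pointing down, gripper open.
Joint ranges: [-3, 3], [-0.9, 2.11], [0.09, 2.58], [-1.31, 4.45], [0.11, 2.69], [-2.54, 2.54]. Speed limits (rad/s): [2.39, 2.39, 3.01, 3.14, 3.14, 3.14].

### API

Orientations are given as a rotation vector (axis times angle).
In Python, from rig import manip gives the robot as it stands. The module is installed in compiled form; this text tells all that it offers. Calls block until the motion is done:
- manip.move_to(position, orientation): joint-space move of the TCP to a pose.
- manip.servo_line(position, orientation=None, rate=0.15): straight line of the TCP; orientation=None keeps the orientation; rate is the mean speed in m/s.
- manip.set_joints(angles): joint-space move.
- manip.command_gripper(opening, f_grip=None): finger opening in m; f_grip is the grip in N (None keeps the last); returns when the fingers have stopped.
- manip.hold(seconds).
- manip.solve_ik(position, orientation): joint angles nearest the present ones, or None.
- manip.camera(name): name is "scene" or "top"; returns a dict with "image" (400x640x3 uint8, red, green, blue), "fx", "fy", "cx", "cy" (pixels), "k1" (the pictures are not rectified: a ray, as slopes to the right and down, at radius r is drawn at 1 + k1 r^2 times it, then the intrinsics apply), "cam_to_world" (4x4, takes a point from camera to world coordinates). Camera axes: x right, y down, z forward; pixel columns grow to the right and rows downward; lengths in m; the calibration is good to about 2 mm. A picture is of the moment at which its call begins. There is no depth.
A pose or a line that the arm cannot do raises manip.IKError and nothing moves.
- manip.sign_off(): hands the job in; it is judged then, once.
Readings, each from a call of its own:
- manip.get_time(): time.
- manip.get_joint_positions(): joint angles.
- manip.get_joint_vel(): joint speeds.
- manip.get_tau(): joint torques, N m.
- manip.get_position(): TCP position.
- manip.get_ee_rot(): TCP orientation.
- manip.get_contact_force(): force on the tool from outside, world axes, zero at the start.
- manip.get_torque(): the same for the moment, N m.
- manip.get_width(): finger opening in m.
- manip.get_grip_force(): force on a finger pad.
Only numpy, scipy, OpenCV 4.12 (cv2) and the standard library are available. Lean on these libraries where they do the work, as an engineer would, in place of code of your own. Each camera call takes 0.05 s, during which the arm holds its last target. There are 200 camera calls.

### The job

The label rewinder has finished a roll. Swing its lamp up to its stop so that the spindle is free, slide the roll up off the spindle and stand it upright in the free end of the green tote beside the roll already there, lowering it in rather than dropping it. Then bring the lamp down again to the red 45 degree mark for the next run, let go and see that it stays there; leave everything else on the bench where it is.

Things in the scene. Friction and masses are not known exactly. Their poses are not given: they have to be found in the camera images.
- lamp (a joint): lamp arm's angle, rad: 0 = arm level, pointing from the hinge towards the rewinder's front (-x of the rewinder); grows as the lamp swings up; 0.785 = red 45 degree mark on the hinge's white dial; stop at 1.62, just past upright. Friction hinge: stays where it is left; moving the sleeve takes 3 to 9 N. Starts between 0.15 and 0.5, the lamp over the roll.
- lamp_grip (a point): middle of the black ribbed rubber sleeve (29 mm diameter, 44 mm long) on the lamp's round grey handle bar, parallel to the hinge axis. The 12 mm wide arm meets the bar 50 mm to the +y side of this point; beyond it is the white flat lamp head (96 x 44 x 16 mm, level at 45 degrees). Pinch the sleeve from above, fingers closing along the rewinder's x; it can turn between them as the lamp swings.
- lamp_hinge (a point): point on the axis of the lamp's friction hinge, 155 mm above the bench, 120 mm along the rewinder's +x from the spindle's axis; axes as the rewinder's, and the hinge axis is y. In these axes the lamp grip lies at x = -165 mm times cos(angle), y = -50 mm, z = +165 mm times sin(angle).
- rewinder: label rewinder: blue housing, 250 mm (x) by 200 mm (y), fixed to the bench, with a flat aluminium platter of 164 mm and the lamp post at its back. Origin on the bench under the spindle; x from its front towards the lamp post, z up. A web guide roller, 20 mm thick, top 144 mm above the bench, stands at x = 85 mm, y = 80 mm.
- spindle (a point): foot of the upright steel spindle, centre of the platter's top face, 63 mm above the bench. Spindle: 24 mm diameter, 64 mm tall, tapered tip. Axes as the rewinder's.
- roll_center (a point): centre (half-way up) of the finished label roll with blue-headed labels: white wound ring, 60 mm diameter, 76 mm tall, 29 mm bore, about 0.15 kg, standing on the platter around the spindle (2.5 mm play all round); its top is 12 mm above the spindle's tip. Grip across the diameter from above, at or a little above this point. It must rise 64 mm to clear the spindle. z is its axis.
- tote_free (a point): point on the inner floor of the mint-green tote, 5 mm above the bench, in the middle of its free end. Tote: open tray fixed to the bench, 260 mm along its x, 180 mm along y, rim 55 mm above the bench, walls 5 mm. From this point the end wall is 70 mm along +x and the side walls 85 mm along y either way; the other roll stands in the -x half.
- done_center (a point): centre (half-way up) of the roll already in the tote, same size, with orange-headed labels; must stay standing where it is
- jar_a_center (a point): centre of a white pill jar, 48 mm diameter, 85 mm tall, standing between the rewinder and the tote; bystander
- jar_b_center (a point): centre of a white pill jar, 57 mm diameter, 95 mm tall; bystander
- core_center (a point): centre of an empty cardboard core standing on end, 33 mm diameter, 76 mm tall; bystander
- carton_center (a point): centre of a medicine carton lying flat, 55 x 120 x 45 mm; bystander
- spray_center (a point): centre of a white bottle with a blue cap, 60 mm diameter, 170 mm tall; bystander
- spatula_middle (a point): middle of a white spatula, 170 mm long, lying in a blue tablet-counting tray (220 x 160 mm) on the left; bystander
There are look-alikes about, which are no part of the job. What is shaped like the part that bears done_center but purple is not meant. What is shaped like the part that bears roll_center but purple or yellow is not meant.

How it is judged:
On the way, in this order (a step that is already met when the one before it is completed fails the run):
1. lamp swung up to its stop (above 80 degrees), let go and staying up, the roll still on its spindle (value of joint lamp above 1.3963 rad and contact force between the fingers and lamp below 0.2 N and velocity of joint lamp between -0.03 and 0.03 rad/s and horizontal distance between roll_center and spindle below 0.015 m and z of roll_center in the frame of spindle below 0.05 m), for 0.3 s.
2. roll slid up clear of the spindle's tip, in the gripper, the lamp still up (z of roll_center in the frame of spindle above 0.104 m and horizontal distance between roll_center and spindle below 0.06 m and contact force between the fingers and roll above 0.5 N and value of joint lamp above 1.309 rad).
3. roll lowered into the tote by the gripper, upright, to within 15 mm of its floor (x of roll_center in the frame of tote_free between -0.16 and 0.05 m and y of roll_center in the frame of tote_free between -0.06 and 0.06 m and z of roll_center in the frame of tote_free below 0.053 m and angle between roll_center's own z axis and vertical below 0.2 rad and contact force between the fingers and roll above 0.5 N).
4. lamp at 45 degrees (within 4 degrees), let go, and holding there for a second, the roll standing in the tote (value of joint lamp between 0.7156 and 0.8552 rad and velocity of joint lamp between -0.03 and 0.03 rad/s and contact force between the fingers and lamp below 0.2 N and x of roll_center in the frame of tote_free between -0.16 and 0.05 m and y of roll_center in the frame of tote_free between -0.06 and 0.06 m and z of roll_center in the frame of tote_free between 0.03 and 0.044 m and angle between roll_center's own z axis and vertical below 0.12 rad), for 1 s.
At the end, for the whole second after the job is handed in: The lamp rests by itself at 45 degrees, within 4 degrees, untouched; the finished roll stands upright (within 7 degrees) and still on the floor of the green tote, released; the other roll still stands in the tote (all of step 4 and z of done_center in the frame of tote_free between 0.03 and 0.044 m and angle between done_center's own z axis and vertical below 0.12 rad and linear speed of roll below 0.02 m/s).
It fails at once if the roll already in the tote pushed more than 30 mm or knocked over (distance of done_center from where it was at the start of the episode above 0.03 m or angle between done_center's own z axis and vertical above 0.5 rad).
It fails at once if a bystander (jar, core, carton, bottle or spatula) pushed more than 30 mm or knocked over (distance of any of jar_a_center, jar_b_center, core_center, carton_center, spray_center, spatula_middle from where it was at the start of the episode above 0.03 m or angle between any of jar_a_center, jar_b_center, core_center, carton_center, spray_center's own z axis and vertical above 0.5 rad).
It also fails if it takes over 72 s, if anything falls off the work surface, if the arm or the gripper's body presses on something with over 40 N, if the wrist force passes 120 N, or if a joint passes its speed limit or range.

## Working session

There is one attempt and no reset: what is moved stays moved. The work goes in short steps, each a Python script; the robot and the scene stay as the last script left them, time stands still between calls to the robot, and variables do not carry over. Pictures are saved under pics/ and viewed, at most 10 in all, crops included, and the job is handed in when it is done.

```bash
mkdir -p pics; python3 - <<'E'
from rig import manip
import cv2,numpy as np
for n in("scene","top"):
    c=manip.camera(n); cv2.imwrite(f"pics/{n}0.png",c["image"][...,::-1])
    np.savez(f"{n}0.npz",**c)
    print(n,c["fx"],c["fy"],c["cx"],c["cy"],c["k1"]);print(np.round(c["cam_to_world"],3))
print(manip.get_time(),manip.get_ee_rot())
E
```

```text
scene 386.59476629391673 386.59476629391673 329.56621145666685 197.59862209032804 -0.015582057244153286
[[-0.615  0.583 -0.532  1.086]
 [ 0.789  0.452 -0.417  0.473]
 [-0.003 -0.676 -0.737  0.94 ]
 [ 0.     0.     0.     1.   ]]
top 481.47931015984915 481.47931015984915 322.6185904687073 202.08677499173243 0.0042985137586649125
[[ 0.013 -0.993  0.121  0.283]
 [-1.    -0.01   0.02   0.008]
 [-0.018 -0.121 -0.992  1.801]
 [ 0.     0.     0.     1.   ]]
0.1 [-3.09143832e+00 -5.51042892e-01  3.83544991e-04]
```

View pics/scene0.png

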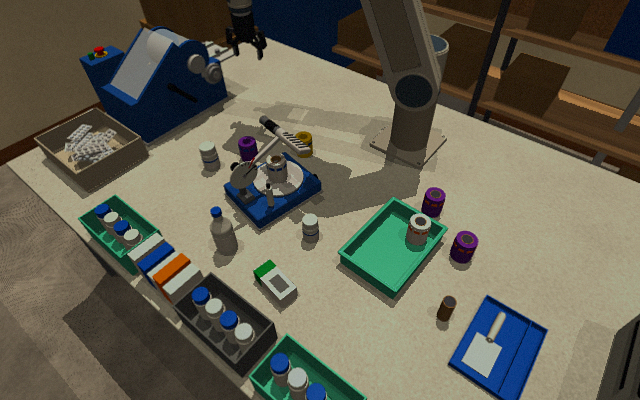

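View pics/top0.png

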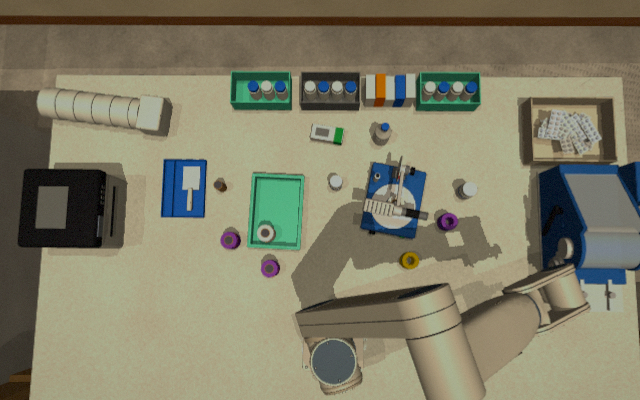

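Scene: the rewinder is at about (272,185), with a white roll on its platter at (277,165), the lamp sleeve at (265,122), the free tote area at (375,260) and the done roll at (420,228). Look-alikes are purple at (247,148), (433,200) and (464,246), and yellow at (303,143). None of those is white; the meant roll is the white one on the spindle. I'll confirm this in an enlarged crop.

```bash
python3 - <<'E'
import cv2,numpy as np
a=cv2.imread("pics/scene0.png")[105:235,210:335];b=cv2.imread("pics/top0.png")[150:250,350:440]
a=cv2.resize(a,(433,450),interpolation=cv2.INTER_CUBIC)
b=cv2.resize(b,(360,400),interpolation=cv2.INTER_CUBIC);b=cv2.copyMakeBorder(b,0,50,0,0,0)
cv2.imwrite("pics/crop1.png",cv2.convertScaleAbs(np.hstack([a,b]),alpha=1.4))
E
```

```text
(no output)
```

View pics/crop1.png

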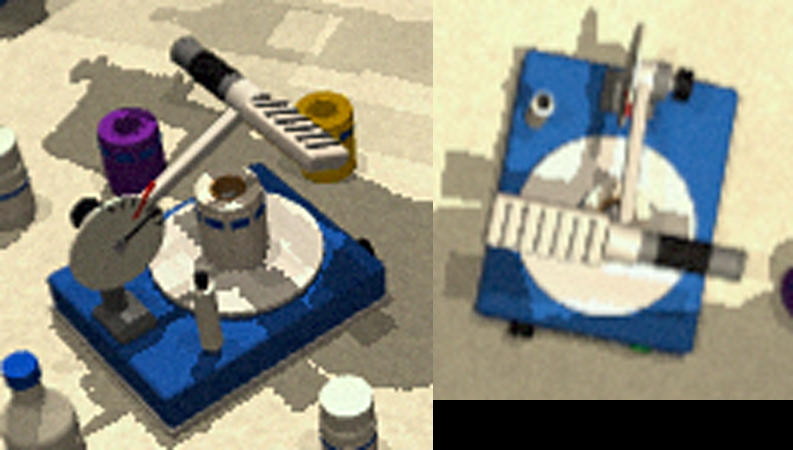

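Crop: the roll at scene (277,163) is white with blue-headed labels on the spindle, so it is the right one. The lamp sleeve is black at scene (271,126) and top (410,213). Next I'll measure with masks and rays.

```bash
cat > h.py <<'E'
import cv2,numpy as np
def ray(c,p):
    x=(np.array(p,float)-[c["cx"],c["cy"]])/[c["fx"],c["fy"]]
    u=x.copy()
    for _ in range(8): u=x/(1+c["k1"]*(u@u))
    T=np.array(c["cam_to_world"]); return T[:3,3],T[:3,:3]@[u[0],u[1],1]
def plane(c,p,z):
    o,d=ray(c,p); return o+d*(z-o[2])/d[2]
def tri(c1,p1,c2,p2):
    o1,d1=ray(c1,p1);o2,d2=ray(c2,p2)
    s=np.linalg.lstsq(np.c_[d1,-d2],o2-o1,rcond=None)[0]
    a,b=o1+s[0]*d1,o2+s[1]*d2; return (a+b)/2,np.linalg.norm(a-b)
def proj(c,P):
    T=np.array(c["cam_to_world"]); q=T[:3,:3].T@(np.array(P)-T[:3,3]); u=q[:2]/q[2]
    return u*(1+c["k1"]*(u@u))*[c["fx"],c["fy"]]+[c["cx"],c["cy"]]
def mask(c,lo,hi,box):
    m=cv2.inRange(cv2.cvtColor(np.array(c["image"]),cv2.COLOR_RGB2HSV),lo,hi)
    r=np.zeros_like(m);x0,y0,x1,y1=box;r[y0:y1,x0:x1]=m[y0:y1,x0:x1];return r
def blob(m):
    n,l,s,ce=cv2.connectedComponentsWithStats(m); i=1+np.argmax(s[1:,4]); return (l==i).astype(np.uint8),s[i],ce[i]
E
python3 - <<'E'
from h import *
np.set_printoptions(precision=4,suppress=True)
S=dict(np.load("scene0.npz"));T=dict(np.load("top0.npz"))
r=[]
for c,b in((S,(255,112,290,145)),(T,(400,205,430,225))):
    _,s,ce=blob(mask(c,(0,0,0),(179,255,62),b)); print("dark",s,ce); r+=[c,ce]
print("sleeve",tri(*r))
def quad(c,lo,hi,b):
    m=mask(c,lo,hi,b); m=cv2.morphologyEx(m,cv2.MORPH_OPEN,np.ones((3,3)))
    cn=max(cv2.findContours(m,0,1)[0],key=cv2.contourArea)
    h=cv2.convexHull(cn); 
    return cv2.boxPoints(cv2.minAreaRect(cn)),cv2.approxPolyDP(h,4,True)[:,0],cn
for nm,lo,hi,bt,bs,zs in(("tote",(65,60,40),(95,255,255),(240,165,312,256),(330,190,455,305),(.055,)),
                 ("house",(100,120,30),(125,255,255),(355,150,440,245),(215,140,330,235),(.05,.055,.06))):
    q,a,_=quad(T,lo,hi,bt)
    print(nm,"scene hull",quad(S,lo,hi,bs)[1].tolist())
    print("top rect",q.tolist(),"hull",a.tolist())
    for z in zs:
        w=np.array([plane(T,p,z)[:2] for p in q]); e=np.diff(w,axis=0); 
        print(z,w.ravel(),"c",w.mean(0),np.linalg.norm(e,axis=1),np.arctan2(e[:,1],e[:,0]))
E
```

```text
dark [260 119  19  17 131] [268.9924 125.0687]
dark [405 209  15  10 106] [412.1698 213.1132]
sleeve (array([ 0.4447, -0.2578,  0.2236]), np.float64(0.00740219127113045))
tote scene hull [[395, 197], [446, 230], [391, 298], [343, 264], [339, 250]]
top rect [[246.55517578125, 246.56207275390625], [250.93792724609375, 172.05517578125], [303.9310302734375, 175.17242431640625], [299.54827880859375, 249.6793212890625]] hull [[253, 173], [303, 176], [299, 249], [247, 246]]
0.055 [0.331  0.3161 0.605  0.3086 0.5952 0.1127 0.3221 0.1237] c [0.4633 0.2153] [0.2742 0.1962 0.2734] [-0.0272 -1.6208  3.101 ]
house scene hull [[320, 182], [318, 191], [261, 227], [225, 188], [227, 183], [302, 168]]
top rect [[360.1009521484375, 231.49212646484375], [362.5047607421875, 211.4605712890625], [417.35491943359375, 218.0426025390625], [414.95111083984375, 238.07415771484375]] hull [[363, 214], [417, 218], [414, 236], [362, 228]]
0.05 [ 0.3906 -0.0948  0.4638 -0.1033  0.4419 -0.3025  0.3691 -0.293 ] c [ 0.4164 -0.1984] [0.0737 0.2004 0.0734] [-0.1159 -1.6802  3.0122]
0.055 [ 0.3903 -0.0945  0.4633 -0.103   0.4415 -0.3016  0.3689 -0.2922] c [ 0.416  -0.1978] [0.0735 0.1998 0.0732] [-0.1159 -1.6802  3.0122]
0.06 [ 0.39   -0.0942  0.4628 -0.1027  0.441  -0.3007  0.3686 -0.2913] c [ 0.4156 -0.1972] [0.0733 0.1992 0.073 ] [-0.1159 -1.6802  3.0122]
```

```bash
python3 - <<'E'
from h import *
np.set_printoptions(precision=4,suppress=True)
S=dict(np.load("scene0.npz"));T=dict(np.load("top0.npz"))
print("sleeve by eye",tri(S,(271.2,125.8),T,(410.7,213.6)))
B=((100,120,30),(125,255,255))
m=mask(T,*B,(355,150,440,245)); m=cv2.morphologyEx(m,cv2.MORPH_OPEN,np.ones((2,2)))
h=cv2.convexHull(cv2.findNonZero(m)); print("top hull",cv2.approxPolyDP(h,2,True)[:,0].tolist())
q=cv2.boxPoints(cv2.minAreaRect(h))
for z in(.04,.055):
    w=np.array([plane(T,p,z)[:2] for p in q]);e=np.diff(w,axis=0)
    print(z,w.ravel(),"c",w.mean(0),np.linalg.norm(e,axis=1),np.arctan2(e[:,1],e[:,0]))
m=mask(S,*B,(215,140,330,235)); m=cv2.morphologyEx(m,cv2.MORPH_OPEN,np.ones((2,2)))
h=cv2.convexHull(cv2.findNonZero(m)); print("scene hull",cv2.approxPolyDP(h,2,True)[:,0].tolist())
# platter: white blob in the top view between blue -> ellipse from its hull
m=cv2.morphologyEx(mask(T,(0,0,130),(179,90,255),(372,180,414,236)),cv2.MORPH_OPEN,np.ones((2,2)))
H=cv2.convexHull(cv2.findNonZero(m))[:,0]; print("platter hull",H.tolist())
E
```

```text
sleeve by eye (array([ 0.4424, -0.2524,  0.2222]), np.float64(0.005269066824830547))
top hull [[426, 174], [414, 238], [362, 228], [375, 164]]
0.04 [ 0.3989 -0.0993  0.6462 -0.1447  0.6101 -0.3427  0.3645 -0.2943] c [ 0.505  -0.2203] [0.2515 0.2013 0.2503] [-0.1817 -1.7511  2.9469]
0.055 [ 0.3979 -0.0984  0.6432 -0.1434  0.6074 -0.3398  0.3638 -0.2917] c [ 0.5031 -0.2183] [0.2493 0.1996 0.2482] [-0.1817 -1.7511  2.9469]
scene hull [[321, 183], [319, 192], [262, 228], [216, 218], [216, 208], [225, 186], [246, 150], [287, 154]]
platter hull [[414, 204], [411, 221], [407, 225], [404, 227], [398, 229], [390, 229], [386, 228], [382, 226], [376, 220], [374, 217], [373, 215], [373, 210], [376, 193], [379, 190], [385, 186], [401, 181], [403, 181], [414, 197]]
```

```bash
python3 - <<'E'
from h import *
np.set_printoptions(precision=4,suppress=True)
S=dict(np.load("scene0.npz"));T=dict(np.load("top0.npz"))
print("platter top",plane(T,(394,206.8),.063))
print("roll top scene",plane(S,(275.8,159.3),.139))
print("tri platter", tri(T,(394,206.8),S,(210+237/3.464,105+242/3.464)))
for y in(-.187,):
    R=np.array([[np.cos(y),-np.sin(y)],[np.sin(y),np.cos(y)]])
    for a in(.15,.3,.35,.4,.45,.5):
        p=np.array([.483,-.2125])+R@[.12-.165*np.cos(a),-.05]; P=[*p,.155+.165*np.sin(a)]
        print(a,np.array(P),proj(S,P),proj(T,P))
# done roll top, its hole: dark centre in the tote in both views
for n,c,b in(("S",S,(405,212,435,235)),("T",T,(255,222,278,244))):
    m=mask(c,(0,0,0),(30,255,110),b); print(n,blob(m)[1:])
E
```

```text
platter top [ 0.4807 -0.2164  0.063 ]
roll top scene [ 0.4836 -0.21    0.139 ]
tri platter (array([ 0.4794, -0.2148,  0.0662]), np.float64(0.002890713462984378))
0.15 [ 0.4313 -0.2536  0.1797] [275.7772 135.0595] [409.6314 217.6251]
0.3 [ 0.4367 -0.2546  0.2038] [273.5039 129.5955] [411.0968 215.3529]
0.35 [ 0.4393 -0.2551  0.2116] [272.5253 127.8962] [411.6265 214.3521]
0.4 [ 0.4423 -0.2557  0.2193] [271.4365 126.2665] [412.1749 213.231 ]
0.45 [ 0.4456 -0.2563  0.2268] [270.2383 124.7113] [412.7407 211.9913]
0.5 [ 0.4493 -0.257   0.2341] [268.9315 123.2358] [413.3225 210.6351]
S (array([407, 222,  24,  13, 156], dtype=int32), array([416.2949, 230.4808]))
T (array([261, 229,   8,   8,  49], dtype=int32), array([264.5918, 232.4898]))
```

```bash
cat >> h.py <<'E'
from scipy.spatial.transform import Rotation
YAW=-.187; SP=np.array([.482,-.213]); RW=np.array([[np.cos(YAW),-np.sin(YAW)],[np.sin(YAW),np.cos(YAW)]])
TY=-.035; TF=np.array([.463,.215])+.055*np.array([np.cos(TY),np.sin(TY)])
def down(a):   # tool down, fingers closing along world heading a
    y=np.array([np.cos(a),np.sin(a),0]);z=np.array([0,0,-1.]);return Rotation.from_matrix(np.c_[np.cross(y,z),y,z]).as_rotvec()
def sleeve(t): # TCP position for the lamp at angle t
    return np.array([*(SP+RW@[.12-.165*np.cos(t),-.05]),.155+.165*np.sin(t)+.003])
def wrist(): 
    from rig import manip; return np.round(manip.get_contact_force(),1)
E
python3 - <<'E'
from h import *
from rig import manip
np.set_printoptions(precision=2,suppress=True)
S=dict(np.load("scene0.npz"));T=dict(np.load("top0.npz"))
print("done top",plane(T,(264.6,232.5),.081),tri(T,(264.6,232.5),S,(420,221)),"free",TF)
for s in(0,np.pi):
    for t in(.4,1.0,1.6): print(s,t,manip.solve_ik(sleeve(t),down(YAW+s)), manip.solve_ik(sleeve(t)+[0,0,.09],down(YAW+s)))
for s in(1,-1):
    print(s,manip.solve_ik([*SP,.11],down(YAW+s*np.pi/2)),manip.solve_ik([*SP,.21],down(YAW+s*np.pi/2)),manip.solve_ik([*TF,.055],down(TY+s*np.pi/2)))
E
```

```text
done top [0.38 0.25 0.08] (array([0.38, 0.25, 0.08]), np.float64(0.0007110588775982399)) free [0.52 0.21]
0 0.4 [-0.55  0.3   1.91 -0.    0.94 -0.36] [-0.55  0.18  1.82 -0.    1.14 -0.36]
0 1.0 [-0.51  0.29  1.71 -0.    1.13 -0.32] [-0.51  0.21  1.61 -0.    1.32 -0.32]
0 1.6 [-0.46  0.41  1.48 -0.    1.25 -0.28] [-0.46  0.35  1.37 -0.    1.42 -0.28]
3.141592653589793 0.4 None None
3.141592653589793 1.0 None None
3.141592653589793 1.6 None None
1 [-0.44  0.5   1.93 -0.    0.71 -1.82] [-0.44  0.34  1.88 -0.    0.92 -1.82] [ 0.37  0.63  1.87  0.    0.64 -1.17]
-1 [-0.44  0.5   1.93  0.    0.71  1.32] [-0.44  0.34  1.88  0.    0.92  1.32] [0.37 0.63 1.87 0.   0.64 1.97]
```

```bash
python3 - <<'E'
from h import *
from rig import manip
o=down(YAW)
manip.command_gripper(.085,30)
manip.move_to(sleeve(.4)+[0,0,.11],o)
manip.servo_line(sleeve(.4),rate=.12)
f0=wrist()
manip.command_gripper(.02,30)
print(f0,wrist(),manip.get_width(),manip.get_grip_force(),manip.get_position(),manip.get_time())
c=manip.camera("scene");cv2.imwrite("pics/grip.png",cv2.resize(c["image"][80:240,190:350,::-1],(560,560)))
E
```

```text
[-0.2 -0.   0.1] [ 3.7  0.1 -1.1] 0.025986711726787123 32.272446155548096 [ 0.44194351 -0.25633832  0.2225319 ] 3.4583
```

View pics/grip.png

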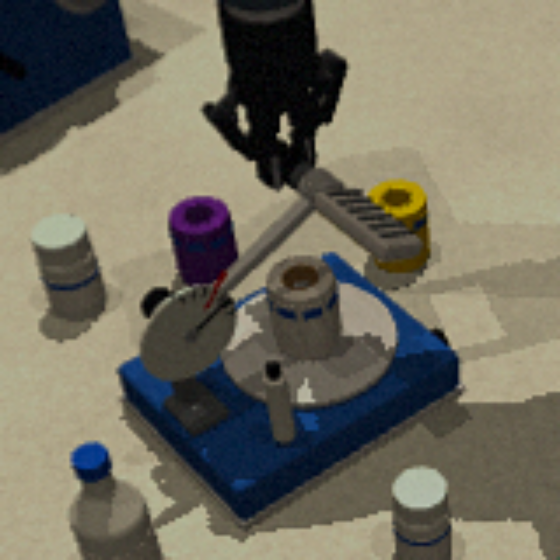

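The fingers hold the sleeve at (290,170) of the crop, with a width of 26 mm and a light side force. Swinging up now.

```bash
python3 - <<'E'
from h import *
from rig import manip
for t in np.linspace(.4,1.6,9)[1:]:
    manip.servo_line(sleeve(t),rate=.1); print(round(t,2),wrist(),round(manip.get_width(),4))
    if np.abs(wrist()).max()>45: print("stop");break
print(manip.get_time())
c=manip.camera("scene");cv2.imwrite("pics/up.png",cv2.resize(c["image"][60:220,190:350,::-1],(560,560)))
E
```

```text
0.55 [-4.7 -0.1  3.1] 0.026
0.7 [-14.    0.3   9.5] 0.0258
0.85 [-27.6   3.8  21.1] 0.0258
1.0 [-39.2   8.4  40.1] 0.0257
1.15 [-23.    7.6  36.7] 0.0257
1.3 [-11.5   3.2  24.3] 0.0259
1.45 [-4.7  1.4 13.1] 0.0261
1.6 [-2.5  0.1  4. ] 0.026
6.7083
```

View pics/up.png

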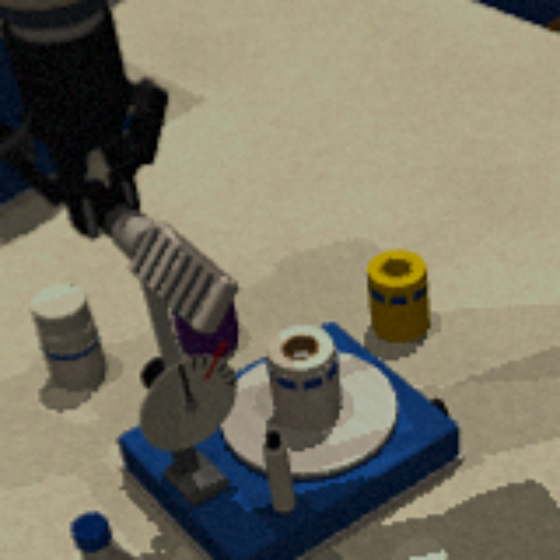

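The lamp is nearly upright and the roll is still on its spindle at crop (303,380). I'll let go, retreat and measure the roll and the lamp again.

```bash
python3 - <<'E'
from h import *
from rig import manip
manip.command_gripper(.085)
p=sleeve(1.6); manip.servo_line(p+[0,0,.09],rate=.2)
manip.move_to([.36,-.36,.33],down(YAW-np.pi/2))
manip.hold(.3)
ims=[]
for n in("scene","top"):
    c=manip.camera(n);np.savez(f"{n}1.npz",**c)
    ims.append(cv2.resize(c["image"][60:210,190:340,::-1] if n=="scene" else c["image"][145:245,345:445,::-1],(400,400),interpolation=cv2.INTER_CUBIC))
cv2.imwrite("pics/up2.png",np.hstack(ims));print(manip.get_time(),wrist())
E
```

```text
9.4917 [-0.7  0.3  0.8]
```

View pics/up2.png

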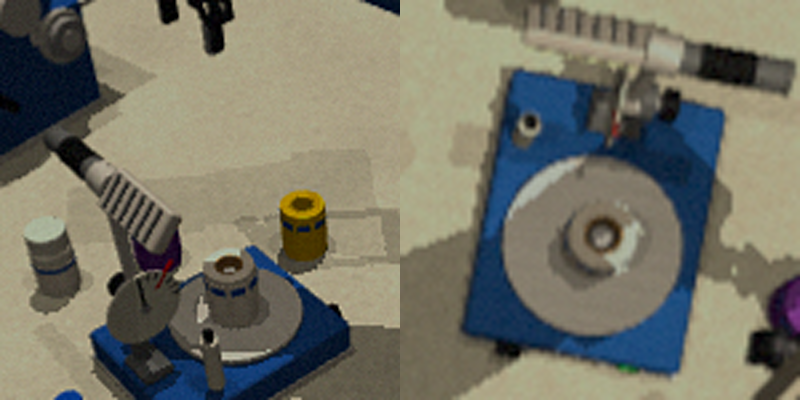

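The lamp is up (sleeve at crop (80,152) and (327,64)). The roll hole is at crop (230,263) and (205,234). Triangulating both.

```bash
python3 - <<'E'
from h import *
S=dict(np.load("scene1.npz"));T=dict(np.load("top1.npz"))
np.set_printoptions(precision=4,suppress=True)
s=tri(S,(220,117),T,(426.75,161)); r=tri(S,(276.25,158.6),T,(396.25,203.5))
print("sleeve",s,"roll top",r,"on z=.139",plane(S,(276.25,158.6),.139),plane(T,(396.25,203.5),.139))
print("platter",plane(T,(345+192.5/4,145+245/4),.063))
d=RW.T@(s[0][:2]-r[0][:2])
print("in rewinder",d,"angle",np.arctan2(s[0][2]-.155,.12-d[0]))
E
```

```text
sleeve (array([ 0.594 , -0.2836,  0.3277]), np.float64(0.0016660092858578163)) roll top (array([ 0.4821, -0.2125,  0.1398]), np.float64(0.0045046853957524885)) on z=.139 [ 0.4804 -0.2112  0.139 ] [ 0.4837 -0.2144  0.139 ]
platter [ 0.4827 -0.2132  0.063 ]
in rewinder [ 0.1232 -0.049 ] angle 1.58936178151364
```

```bash
python3 - <<'E'
from h import *
from rig import manip
o=down(YAW-np.pi/2)
manip.move_to([*SP,.23],o)
manip.servo_line([*SP,.108],rate=.1); print(wrist())
manip.command_gripper(.05,35); print(manip.get_width(),manip.get_grip_force(),wrist())
for z in(.125,.15,.18,.205):
    manip.servo_line([*SP,z],rate=.06); print(z,wrist(),round(manip.get_width(),4))
print(manip.get_time())
c=manip.camera("scene");cv2.imwrite("pics/lift.png",cv2.resize(c["image"][60:220,190:350,::-1],(480,480)))
E
```

```text
[-0.5 -0.4  0.3]
0.059567910645475945 37.06304457038641 [-0.7  0.3  5.3]
0.125 [-0.8  0.1 -0.8] 0.0596
0.15 [-0.4  0.6 -1.1] 0.0593
0.18 [-0.3 -0.5 -0.8] 0.0596
0.205 [-0.7  0.1 -1.2] 0.0594
14.3
```

View pics/lift.png

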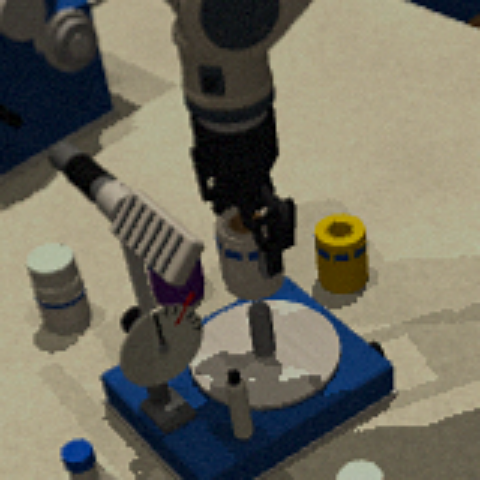

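The roll is clear of the spindle and held upright at (255,255). I'll carry it to the tote and lower it until contact.

```bash
python3 - <<'E'
from h import *
from rig import manip
o=down(TY-np.pi/2)
manip.servo_line([*SP,.24],rate=.15)
manip.servo_line([*TF,.24],o,rate=.2)
manip.servo_line([*TF,.065],rate=.12); b=wrist()[2]
for z in np.arange(.06,.046,-.002):
    manip.servo_line([*TF,z],rate=.03); f=wrist()[2]; print(round(z,3),f)
    if f-b>3: break
manip.hold(.3)
manip.command_gripper(.085); manip.hold(.2)
manip.servo_line([*TF,.24],rate=.15)
manip.move_to([.40,-.02,.38],down(YAW))
for n in("scene","top"):
    c=manip.camera(n);np.savez(f"{n}2.npz",**c)
    if n=="scene": cv2.imwrite("pics/tote.png",cv2.resize(c["image"][110:310,190:510,::-1],(800,500)))
print(manip.get_time())
E
```

```text
0.06 -1.1
0.058 -0.8
0.056 -0.3
0.054 -1.3
0.052 -1.8
0.05 7.2
24.2333
```

View pics/tote.png

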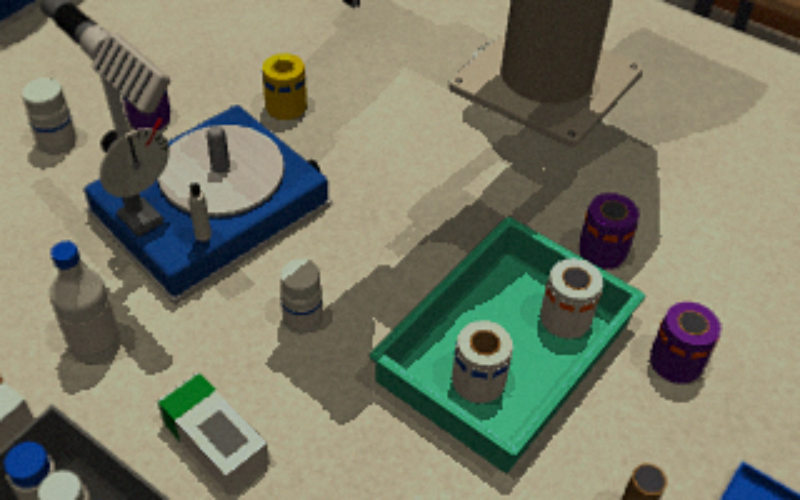

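The roll stands upright at (482,362) next to the done roll at (572,300). Now I'll bring the lamp down, relieving any radial force along the way.

```bash
python3 - <<'E'
from h import *
from rig import manip
o=down(YAW); t0=1.59
manip.move_to([.44,-.27,.45],o)
manip.move_to(sleeve(t0)+[0,0,.11],o)
manip.servo_line(sleeve(t0),rate=.12)
manip.command_gripper(.02,25); print(wrist(),manip.get_width())
off=np.zeros(3)
for t in np.linspace(t0,.785,13)[1:]:
    manip.servo_line(sleeve(t)+off,rate=.08)
    f=np.array(wrist()); e=np.array([*(RW@[-np.cos(t),0]),np.sin(t)]); r=f@e
    off+=1e-4*r*e; print(round(t,2),f,round(r,1),np.round(off*1e3,1))
manip.servo_line(sleeve(.785)+off,rate=.05); print(wrist())
manip.command_gripper(.085)
manip.servo_line(sleeve(.785)+off+[0,0,.1],rate=.12)
manip.move_to([.36,-.36,.36],o); manip.hold(.2)
ims=[]
for n in("scene","top"):
    c=manip.camera(n);np.savez(f"{n}3.npz",**c)
    ims.append(cv2.resize(c["image"][80:230,190:340,::-1] if n=="scene" else c["image"][145:245,345:445,::-1],(400,400),interpolation=cv2.INTER_CUBIC))
cv2.imwrite("pics/mark.png",np.hstack(ims));print(manip.get_time(),wrist())
E
```

```text
[ 2.  -0.1  2.5] 0.026377679644280973
1.52 [ 3.7 -0.4  4.6] 4.4 [-0.   0.   0.4]
1.46 [2.6 0.8 8.5] 8.2 [-0.1  0.   1.3]
1.39 [1.9 0.9 7.5] 7.1 [-0.2  0.   1.9]
1.32 [1.9 0.5 7.1] 6.4 [-0.4  0.1  2.6]
1.25 [1.2 0.8 6.8] 6.1 [-0.6  0.1  3.2]
1.19 [2.5 0.4 7.2] 5.8 [-0.8  0.2  3.7]
1.12 [1.1 0.2 5.7] 4.7 [-1.   0.2  4.1]
1.05 [ 2.7 -1.3  3.1] 1.3 [-1.1  0.2  4.2]
0.99 [ 2.  -1.6  1. ] -0.4 [-1.   0.2  4.2]
0.92 [ 3.3 -3.5 -1.3] -3.4 [-0.8  0.2  3.9]
0.85 [ 3.8 -2.8 -2.5] -4.7 [-0.5  0.1  3.6]
0.78 [ 3.3 -2.8 -2.8] -4.6 [-0.2  0.   3.2]
[-1.8 -3.   1.5]
33.8583 [ 0.5 -0.5  0. ]
```

View pics/mark.png

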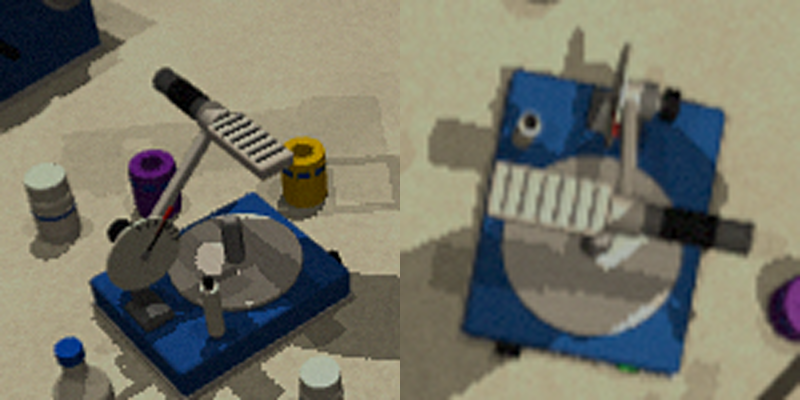

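The needle lies on the red mark at crop (160,220). I'll check the angle numerically from the sleeve, at crop (186,94) and (280,226), and check both rolls.

```bash
python3 - <<'E'
from h import *
S=dict(np.load("scene3.npz"));T=dict(np.load("top3.npz"))
s,e=tri(S,(259.75,115.25),T,(415,201.5)); d=RW.T@(s[:2]-SP)
print(s,e,d,"angle",np.arctan2(s[2]-.155,.12-d[0]))
for a in(.7156,.785,.8552): p=sleeve(a)-[0,0,.003]; print(a,proj(S,p),proj(T,p))
E
```

```text
[ 0.47581211 -0.25736455  0.27738898] 0.0054050294085330386 [ 0.00216789 -0.04474152] angle 0.8043653607473047
0.7156 [262.20923976 117.68458532] [416.13548721 203.83218792]
0.785 [259.61242934 116.36915329] [417.0248922  201.13931566]
0.8552 [256.8029212  115.25853056] [417.93289101 198.23694422]
```

```bash
python3 - <<'E'
from rig import manip
manip.hold(1.2); print(manip.get_time()); print(manip.sign_off())
E
```

```text
35.0583
the job is handed in; nothing more can be done
None
```

The job is handed in at 35 s of the 72 s allowed: the roll stands upright in the free end of the green tote, and the lamp stayed at about 45° (measured about 0.79 rad) after I let go; the sign-off gave no verdict.

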